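Tidy the dental tray table after treatment

TASK

Put the used things on the dental tray table away by kind: stand the two brown bottles upright in the white two-pocket caddy, one to a pocket, lay both handpieces flat on the floor of the large steel tray, not on top of each other, and set the white mixing cup upright in the small dark square tray. Set each thing down rather than dropping it, do not tip the bottles or the cup over, and leave the post stand and the yellow bur block where they are.

Things in the scene. Friction and masses are not known exactly. Their poses are not given: they have to be found in the camera images.
- capped_bottle: loose brown glass bottle with a paper label and a white screw cap, standing upright; grip it as a plain cylinder of diameter 38, height 62. Origin: centre of its underside; z up. 55 to 115 g. Sizes in mm.
- domed_bottle: loose brown glass bottle with a brown domed glass stopper, no label, standing upright; grip it as a plain cylinder of diameter 34, height 58. Origin: centre of its underside; z up. 40 to 85 g. Sizes in mm.
- straight_handpiece: loose steel dental handpiece, straight with a pointed nose, lying flat; 115 long, 16 wide and 16 high (it does not roll). Origin: on its axis at mid-length, 8 above what it lies on; x along it to the nose. 50 to 100 g. Sizes in mm.
- angled_handpiece: loose steel dental handpiece with a round drum head of diameter 17 at one end, lying flat; 115 long, 16 wide and 16 high (it does not roll). Origin: on its axis at mid-length, 8 above what it lies on; x along it to the head. 50 to 100 g. Sizes in mm.
- dappen_dish: loose small heavy white ceramic mixing cup, waisted, mouth up; grip it as a plain cylinder of diameter 40, height 34. Origin: centre of its underside; z up. 40 to 85 g. Sizes in mm.
- tray: open rectangular bright steel tray, fixed, the place for the handpieces; outside 126 (x) by 150 (y), walls 15 high and 3 thick, floor 3 thick, inside 120 by 144, undivided: both handpieces fit side by side along its y. Origin: centre of its underside. Sizes in mm.
- caddy: open white plastic bottle caddy with two square pockets side by side along its y, fixed, the place for the bottles, one to a pocket (either); outside 64 (x) by 124 (y), walls and floor 4 thick, 18 high; pockets 56 by 56, centred at y = +30 and y = -30. Origin: centre of its underside. Sizes in mm.
- dish_holder: small square dark steel tray, fixed, the place for the white cup; outside 72 by 72, walls 10 high and 4 thick, floor 4 thick, inside 64 by 64. Origin: centre of its underside. Sizes in mm.
- post_stand: loose bystander, not to be disturbed: flat aluminium plate 70 (x) by 36 (y) with two short posts, 42 high overall. Origin: centre of its underside. Sizes in mm.
- bur_block: loose bystander, not to be disturbed: yellow plastic block 56 (x) by 36 (y) with brass burs upright in it, 34 high overall. Origin: centre of its underside. Sizes in mm.

How it is judged:
At the end, for the whole second after the job is handed in: Bottles on the caddy floor, one per pocket, upright within 0.1 rad; handpieces inside the large tray, axis under 17 mm above its underside, level within 0.07 rad; cup on the small tray's floor, upright within 0.1 rad, within 16 mm of centre each way; all at rest (x of capped_bottle in the frame of caddy between -0.02 and 0.02 m and y of capped_bottle in the frame of caddy between -0.055 and 0.055 m and z of capped_bottle in the frame of caddy between -0.01 and 0.01 m and angle between each of capped_bottle, domed_bottle, dappen_dish's own z axis and vertical below 0.1 rad and x of domed_bottle in the frame of caddy between -0.02 and 0.02 m and y of domed_bottle in the frame of caddy between -0.055 and 0.055 m and z of domed_bottle in the frame of caddy between -0.01 and 0.01 m and x of straight_handpiece in the frame of tray between -0.056 and 0.056 m and y of straight_handpiece in the frame of tray between -0.068 and 0.068 m and z of straight_handpiece in the frame of tray between -0.017 and 0.017 m and angle between straight_handpiece's own x axis and vertical between 1.5 and 1.64 rad and x of angled_handpiece in the frame of tray between -0.056 and 0.056 m and y of angled_handpiece in the frame of tray between -0.068 and 0.068 m and z of angled_handpiece in the frame of tray between -0.017 and 0.017 m and angle between angled_handpiece's own x axis and vertical between 1.5 and 1.64 rad and x of dappen_dish in the frame of dish_holder between -0.016 and 0.016 m and y of dappen_dish in the frame of dish_holder between -0.016 and 0.016 m and z of dappen_dish in the frame of dish_holder between -0.009 and 0.009 m and linear speed of each of capped_bottle, domed_bottle, straight_handpiece, angled_handpiece, dappen_dish below 0.02 m/s and angular speed of each of capped_bottle, domed_bottle, straight_handpiece, angled_handpiece, dappen_dish below 0.3 rad/s); the robot touches nothing.
It fails at once if a bottle, handpiece or the cup is dropped or flung (faster than 0.6 m/s, a fall of about 18 mm, with no finger on it) ((linear speed of capped_bottle above 0.6 m/s and contact force between the fingers and capped_bottle below 0.01 N) or (linear speed of domed_bottle above 0.6 m/s and contact force between the fingers and domed_bottle below 0.01 N) or (linear speed of straight_handpiece above 0.6 m/s and contact force between the fingers and straight_handpiece below 0.01 N) or (linear speed of angled_handpiece above 0.6 m/s and contact force between the fingers and angled_handpiece below 0.01 N) or (linear speed of dappen_dish above 0.6 m/s and contact force between the fingers and dappen_dish below 0.01 N)).
It fails at once if the post stand or the bur block is shifted by more than 20 mm (distance of any of post_stand, bur_block from where it was at the start of the episode above 0.02 m).
It fails at once if a bottle or the cup is tipped over (beyond 0.7 rad) (angle between any of capped_bottle, domed_bottle, dappen_dish's own z axis and vertical above 0.7 rad).
It also fails if it takes over 115 s, if anything falls off the work surface, if the arm or the gripper's body presses on something with over 40 N, if the wrist force passes 120 N, or if a joint passes its speed limit or range.

ROBOT

A 6-joint arm with a two-finger parallel gripper is mounted at the origin on the work surface. World frame = base frame: x ahead of the robot, y to its left, z up, the work surface at z = 0. Lengths are in m, angles in rad, forces in N, time in s.
With the tool pointing down it reaches from about 0.35 to 0.85 m from the base axis. Payload 8.1 kg.
Tool frame: the origin (TCP) lies at the very end of the fingers, on their centre line; the grasp point (between the pads) lies 19 mm behind it; z points along the fingers, y is the line along which they close (so a half turn about z gives the same grasp; the last joint's range is limited). The gripper opens to 93 mm and grips with 3 to 60 N. Pads are 15 mm wide; open, the fingers measure 128 mm over their backs; the gripper's body (75 mm by 188 mm) begins 65 mm behind the grasp point.
Start: joints at [-1.238, 0.13, 1.488, -0, 1.523, -0.085], TCP at [0.243, -0.548, 0.219] pointing down, gripper open.
Joint ranges: [-2.96, 2.96], [-0.89, 2.26], [0.02, 2.5], [-1.34, 4.48], [0, 2.73], [-2.66, 2.66]. Speed limits (rad/s): [2.39, 2.39, 2.79, 3.14, 3.14, 3.14].

INTERFACE

Orientations are given as a rotation vector (axis times angle).
In Python, from plant import monitor, eyes, ticket gives the robot as it stands.
- The arm moves only by the tool arm_command, never from a script. Its argument "deltas" is a list that holds one entry, the list of rows, each a list of 6 numbers: the shift along the world's x, y, z in cm, then the turn, a rotation vector about the world's x, y, z in degrees. In form: [[[tx, ty, tz, rx, ry, rz], ...]]. A call has 1 to 12 rows; each row shifts and turns the commanded pose from where the row before left it; what a row does not reach is not made up. A row lasts 1/12 s, in which the tool goes at most 41.7 mm and 7.16 degrees, less where a joint would pass 70% of its speed; a pose out of reach is approached as far as the arm can. A call is refused whole if a number of a shift passes 4.17 or a number of a turn 7.16, either way. A call with a gripper value outside its range is refused whole. "gripper" is the opening, from -1 (shut) to 1 (fully open), set as the call begins (left out, the last holds). The fingers move at their own pace and stop on an object; "squeeze" is the grip in N (left out, the last holds). Time passes only in rows, so rows that do not move let the fingers close. It gives the time, the measured TCP pose, the force, the opening and the grip force at its end, in the units of the state.
- monitor.read_state(): the state, without advancing time (a new reading comes with each control period).
- eyes.read_camera(name): name is "scene" or "top"; returns the picture (420x560x3 uint8, blue, green, red); there is no depth.
- eyes.camera_model(name): a dict with "fx", "fy", "cx", "cy" (pixels), "k1" (the pictures are not rectified: a ray, as slopes to the right and down, at radius r is drawn at 1 + k1 r^2 times it, then the intrinsics apply), "rvec" (rotation vector, rad) and "tvec" (3), from world to camera coordinates, as OpenCV has them. Camera axes: x right, y down, z forward; pixel columns grow to the right and rows downward; lengths in m; the calibration is good to about 2 mm. A picture is of the moment at which its call begins. camera_model takes no time and is no camera call.
- ticket.close_job(): hands the job in; it is judged then, once.
The state is a dict: "t": time; "q": joint angles; "dq": joint speeds; "joint_torque": joint torques, N m; "tool_pos": TCP position; "orientation": TCP orientation; "force": force on the tool from outside, world axes, zero at the start; "wrist_torque": the same for the moment, N m; "opening": finger opening in m; "gripper_force": force on a finger pad.
Only numpy, scipy, OpenCV 4.12 (cv2) and the standard library are available. Lean on these libraries where they do the work, as an engineer would, in place of code of your own. Each camera call takes 0.05 s, during which the arm holds its last target. There are 200 camera calls.

## Working session

There is one attempt and no reset: what is moved stays moved. The work goes in short steps, Python scripts to look and compute and a tool call to move; the robot and the scene stay as the last step left them, time stands still between calls to the robot, and variables do not carry over. Pictures are saved under pics/ and viewed, at most 18 in all, crops included, and the job is handed in when it is done.

Besides the shell and the picture viewer there is one more tool, called after "Call:" by a JSON object that holds its "name" and its "arguments". arm_command: Moves the arm, as the interface text tells. Its arguments: {"type":"object","properties":{"deltas":{"type":"array"},"gripper":{"type":"number"},"squeeze":{"type":"number"}},"required":["deltas"]}

```bash
ls; mkdir -p pics
cat > h.py <<'E'
import numpy as np, cv2
from plant import monitor, eyes, ticket
def cam(n):
    m=eyes.camera_model(n); R=cv2.Rodrigues(np.array(m['rvec'],float))[0]; return m,R,np.array(m['tvec'],float)
def ray(n,uv):
    m,R,t=cam(n); x=(uv[0]-m['cx'])/m['fx']; y=(uv[1]-m['cy'])/m['fy']
    rd=np.hypot(x,y); r=rd
    for _ in range(30): r=rd/(1+m['k1']*r*r)
    s=r/rd if rd>0 else 1
    return -R.T@t, R.T@np.array([x*s,y*s,1])
def onz(n,uv,z):
    o,d=ray(n,uv); return o+d*(z-o[2])/d[2]
def tri(a,b):
    o1,d1=ray('scene',a); o2,d2=ray('top',b)
    s=np.linalg.lstsq(np.c_[d1,-d2],o2-o1,rcond=None)[0]
    p,q=o1+s[0]*d1,o2+s[1]*d2; return (p+q)/2,np.linalg.norm(p-q)
def proj(n,P):
    m,R,t=cam(n); c=R@np.array(P,float)+t; x,y=c[:2]/c[2]; k=1+m['k1']*(x*x+y*y)
    return m['cx']+m['fx']*x*k, m['cy']+m['fy']*y*k
E
python3 - <<'E'
from h import *
for n in('scene','top'):
    cv2.imwrite(f'pics/{n}0.png',cv2.resize(eyes.read_camera(n),(800,600),interpolation=cv2.INTER_CUBIC)); m,R,t=cam(n); print(n,{k:np.round(v,3) for k,v in m.items()},(-R.T@t).round(3))
s=monitor.read_state(); print(s)
E
```

```text
pics
scene {'fx': np.float64(392.234), 'fy': np.float64(392.234), 'cx': np.float64(275.88), 'cy': np.float64(209.437), 'k1': np.float64(-0.028), 'rvec': array([ 1.242,  2.118, -1.049]), 'tvec': array([ 0.244, -0.221,  1.221])} [1.094 0.313 0.55 ]
top {'fx': np.float64(441.224), 'fy': np.float64(441.224), 'cx': np.float64(272.292), 'cy': np.float64(201.416), 'k1': np.float64(-0.004), 'rvec': array([ 2.246, -2.179,  0.105]), 'tvec': array([-0.03 ,  0.49 ,  0.873])} [0.442 0.02  0.899]
{'t': 0.1, 'q': array([-1.23841641e+00,  1.31065967e-01,  1.48916744e+00, -4.00547172e-06,
        1.52300241e+00, -8.53894431e-02]), 'dq': array([ 0.00098024, -0.00207692, -0.00303905,  0.00062215, -0.00104195,
       -0.00015528]), 'joint_torque': array([ 9.23515800e-04, -5.61339927e+01, -4.93096197e+01,  7.70644471e-02,
        2.90677190e-02, -5.11553628e-05]), 'tool_pos': array([ 0.24329072, -0.54790088,  0.21770571]), 'orientation': array([-3.07170844e+00, -6.51131023e-01,  3.24009968e-04]), 'force': array([-0.57864698, -1.35712102,  0.4533359 ]), 'wrist_torque': array([-0.00043616, -0.02523645, -0.00537843]), 'gripper_force': 0.0, 'opening': 0.09300696181984433}
```

View pics/top0.png

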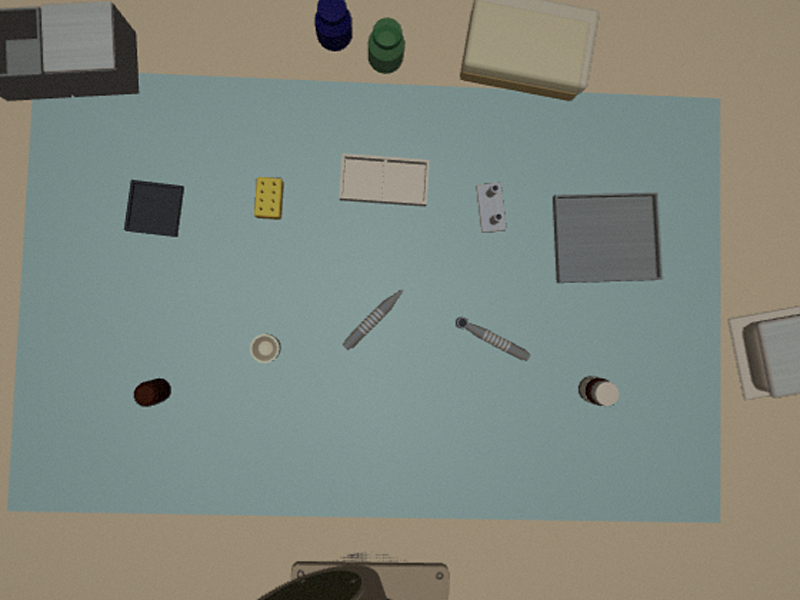

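View pics/scene0.png

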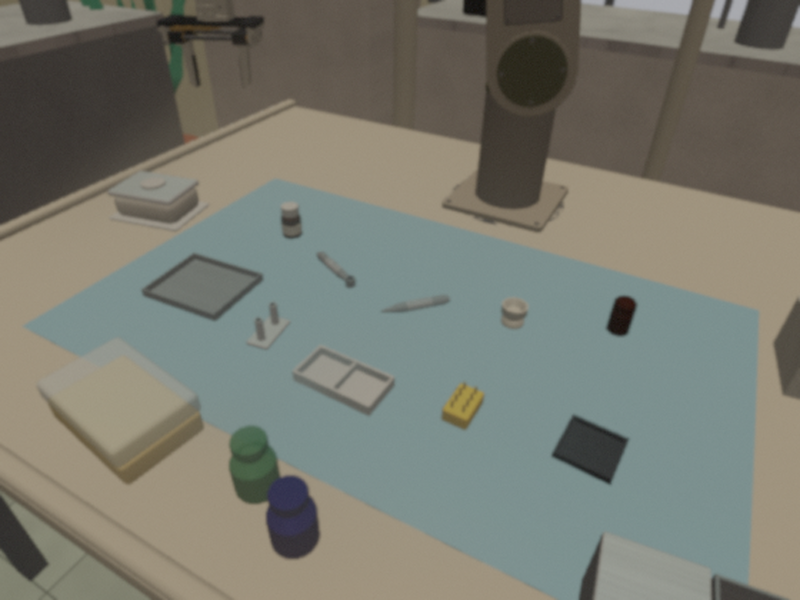

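The top view (800x600 scale) shows the bottles at about (152,392) and (600,391), the cup at (265,348), the handpieces at (373,320) and (492,338), the caddy at (384,181), the dark tray at (154,208) and the steel tray at (607,238). The scene view shows all of them clear of the arm.

```bash
cat > seg.py <<'E'
from h import *
def segs(n,im=None):
    im=eyes.read_camera(n) if im is None else im
    f=cv2.GaussianBlur(im,(3,3),0).astype(float)
    # cloth: blue-red ratio
    c=(f[:,:,0]-f[:,:,2])/(f.sum(2)+1)
    cloth=(c>0.08)&(f[:,:,1]>70)
    cl=cv2.morphologyEx(cloth.astype(np.uint8),cv2.MORPH_OPEN,np.ones((2,2)))
    k=max(cv2.findContours(cl,0,1)[0],key=cv2.contourArea)
    hull=np.zeros_like(cl); cv2.fillPoly(hull,[cv2.convexHull(k)],1); hull=cv2.erode(hull,np.ones((5,5)))
    m=(hull&(1-cl)).astype(np.uint8)
    out=[]
    for q in cv2.findContours(m,cv2.RETR_EXTERNAL,cv2.CHAIN_APPROX_NONE)[0]:
        if cv2.contourArea(q)>60: out.append(q)
    return im,m,out
if __name__=='__main__':
    for n in('scene','top'):
        im,m,o=segs(n); cv2.imwrite(f'pics/raw_{n}.png',im); v=im.copy()
        for i,q in enumerate(o):
            r=cv2.minAreaRect(q); print(n,i,np.round(r[0],1),np.round(r[1],1),round(r[2],1),cv2.contourArea(q), onz(n,r[0],0).round(3))
            cv2.drawContours(v,[q],-1,(0,0,255),1); cv2.putText(v,str(i),(int(r[0][0])+14,int(r[0][1])-14),0,.4,(255,0,255))
        cv2.imwrite(f'pics/seg_{n}.png',v)
    a,b=cv2.imread('pics/seg_top.png'),cv2.imread('pics/seg_scene.png')
    cv2.imwrite('pics/segs.png',cv2.resize(np.hstack([a[40:300],b[110:370]]),(800,186)))
E
python3 seg.py
```

```text
Traceback (most recent call last):
  File "seg.py", line 18, in <module>
    im,m,o=segs(n); cv2.imwrite(f'pics/raw_{n}.png',im); v=im.copy()
           ~~~~^^^
  File "seg.py", line 9, in segs
    k=max(cv2.findContours(cl,0,1)[0],key=cv2.contourArea)
ValueError: max() iterable argument is empty
```

```bash
sed -i 's/c>0.08/c>0.03/' seg.py
python3 - <<'E'
import cv2
im=cv2.resize(cv2.imread('pics/top0.png'),(560,420)); print(im[330,280],im[160,350],im[200,60],im[160,420])
E
python3 seg.py
```

```text
[143 147 125] [142 140 138] [141 143 121] [100 100  96]
scene 0 [457.6 391.2] [ 44.  108.8] 83.5 2446.0 [0.703 0.412 0.   ]
scene 1 [178.8 304.4] [25.   8.9] 26.6 130.5 [ 0.776 -0.048  0.   ]
scene 2 [414.5 314.5] [43.4 32.6] 26.6 1296.5 [0.593 0.323 0.   ]
scene 3 [324.4 284.1] [24.9 34.1] 31.0 729.0 [0.605 0.158 0.   ]
scene 4 [240.7 265.2] [69.8 34.1] 25.0 2035.0 [ 0.64  -0.006  0.   ]
scene 5 [106.3 259.7] [91.2 21.6] 27.4 1311.5 [ 0.76  -0.246  0.   ]
scene 6 [187.2 230.8] [21.2 34.6] 45.0 490.0 [ 0.609 -0.164  0.   ]
scene 7 [436.1 221.3] [15.5 28.3] 15.9 371.0 [0.303 0.305 0.   ]
scene 8 [361.  219.5] [23. 20.] 90.0 377.5 [0.382 0.153 0.   ]
scene 9 [292.5 213.3] [ 7.5 45.9] 78.7 244.5 [0.439 0.007 0.   ]
scene 10 [141.6 200.2] [78.4 41.6] 17.4 2246.0 [ 0.574 -0.332  0.   ]
scene 11 [235.6 188.4] [34.   7.2] 42.7 190.0 [ 0.419 -0.164  0.   ]
scene 12 [204.2 153.9] [26.5 15.1] 85.6 336.5 [ 0.315 -0.341  0.   ]
top 0 [107.1 275.5] [17.9 27.2] 76.0 379.0 [0.333 0.309 0.   ]
top 1 [420.1 274.7] [29.7 19.6] 18.4 461.0 [ 0.351 -0.324  0.   ]
top 2 [186.  244.5] [21. 22.] 90.0 368.5 [0.399 0.155 0.   ]
top 3 [345.6 237.8] [57.3  8.8] 27.9 396.5 [ 0.422 -0.168  0.   ]
top 4 [262. 224.] [ 8.5 56.6] 45.0 401.5 [0.445 0.004 0.   ]
top 5 [425.8 166.8] [61.6 75. ] 88.3 4421.0 [ 0.574 -0.333  0.   ]
top 6 [344.3 146. ] [34.6 18.3] 83.3 581.5 [ 0.611 -0.162  0.   ]
top 7 [108.4 146.4] [37.2 35.3] 6.9 1231.5 [0.593 0.319 0.   ]
top 8 [188.7 139.2] [21.2 30.9] 5.0 589.5 [0.613 0.158 0.   ]
top 9 [269.5 126.3] [63.2 34.2] 4.1 2055.0 [ 0.646 -0.006  0.   ]
top 10 [69.1 63.4] [10.2 56.9] 84.8 262.0 [0.76  0.407 0.   ]
```

```bash
cat > meas.py <<'E'
from seg import *
def yaw(q,z):
    b=cv2.boxPoints(cv2.minAreaRect(q)); P=np.array([onz('top',p,z)[:2] for p in b])
    e=[P[1]-P[0],P[2]-P[1]]; L=[np.linalg.norm(v) for v in e]; i=int(np.argmax(L)); v=e[i]
    return np.degrees(np.arctan2(v[1],v[0]))%180,np.round(L,4)
if __name__=='__main__':
    S=segs('scene',cv2.imread('pics/raw_scene.png'))[2]; T=segs('top',cv2.imread('pics/raw_top.png'))[2]
    for nm,s,t,h in [('domed',7,0,.058),('capped',12,1,.062),('cup',8,2,.034),('angled',11,3,.016),('straight',9,4,.016),('tray',10,5,.015),('post',6,6,.01),('holder',2,7,.010),('bur',3,8,.034),('caddy',4,9,.018)]:
        a,b=cv2.minAreaRect(S[s])[0],cv2.minAreaRect(T[t])[0]
        p,g=tri(a,b); print(nm,'tri',p.round(4),round(g,4),'half-h',h/2,'top',onz('top',b,h/2).round(4)[:2],'scene',onz('scene',a,h/2).round(4)[:2],'yaw',*yaw(T[t],h/2))
E
python3 meas.py
python3 - <<'E'
import cv2,numpy as np
a,b=cv2.imread('pics/seg_top.png'),cv2.imread('pics/seg_scene.png')
a=a[100:300,60:480];b=b[130:330,70:490]
cv2.imwrite('pics/segs.png',cv2.resize(np.vstack([a,b]),None,fx=1.45,fy=1.45))
E
```

```text
domed tri [0.3356 0.304  0.0221] 0.0038 half-h 0.029 top [0.337  0.2998] scene [0.3443 0.3058] yaw 105.68771611765949 [0.0515 0.0346]
capped tri [ 0.3523 -0.312   0.0265] 0.004 half-h 0.031 top [ 0.3537 -0.3121] scene [ 0.3585 -0.3043] yaw 73.29729987182134 [0.0388 0.0596]
cup tri [0.3993 0.1551 0.0125] 0.0034 half-h 0.017 top [0.4001 0.1528] scene [0.4041 0.1579] yaw 91.63048850117006 [0.0432 0.0414]
angled tri [ 0.4206 -0.1659  0.0011] 0.0049 half-h 0.008 top [ 0.4219 -0.1667] scene [ 0.4285 -0.1574] yaw 63.869426997312075 [0.0179 0.1166]
straight tri [0.4439 0.006  0.003 ] 0.0052 half-h 0.008 top [0.4449 0.0037] scene [0.4489 0.0111] yaw 136.71267937991564 [0.1139 0.0172]
tray tri [ 0.5734 -0.3333 -0.0007] 0.0011 half-h 0.0075 top [ 0.5726 -0.3305] scene [ 0.5811 -0.323 ] yaw 93.84813629612557 [0.1581 0.1283]
post tri [ 0.6109 -0.1618  0.0018] 0.0008 half-h 0.005 top [ 0.6101 -0.1608] scene [ 0.6138 -0.1594] yaw 7.8113885798842375 [0.0382 0.0717]
holder tri [ 0.5926  0.3215 -0.0013] 0.0034 half-h 0.005 top [0.5919 0.3177] scene [0.5974 0.3229] yaw 85.0960166785371 [0.0714 0.0742]
bur tri [0.6116 0.1585 0.007 ] 0.0024 half-h 0.017 top [0.6101 0.1559] scene [0.62   0.1624] yaw 177.45004691487298 [0.0624 0.0422]
caddy tri [ 0.6446 -0.0044  0.0046] 0.0028 half-h 0.009 top [ 0.6442 -0.0055] scene [ 6.477e-01 -5.000e-04] yaw 88.15872975515143 [0.0704 0.1292]
```

View pics/segs.png

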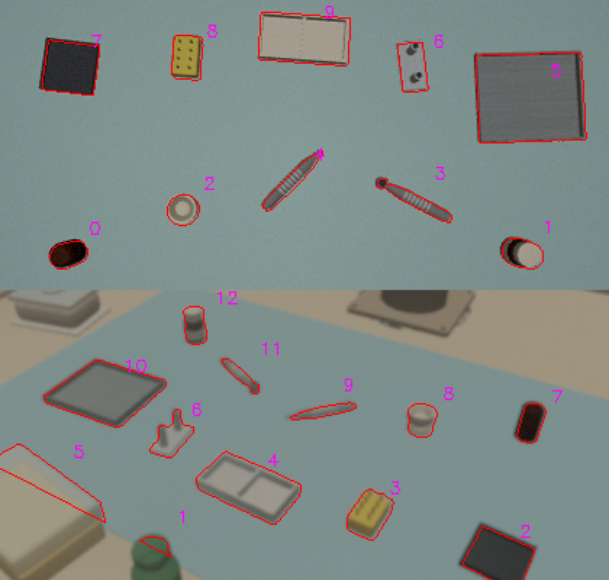

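Both views agree on the positions to within a few mm, and the measured heights fit everything standing on z = 0. I start with the capped bottle at (0.354, -0.312), moving above it first.

Call:
{"name": "arm_command", "arguments": {"deltas": [[[1,2.15,0,0,0,6],[1,2.15,0,0,0,6],[1,2.15,0,0,0,6],[1,2.15,0,0,0,6],[1,2.15,0,0,0,6],[1,2.15,0,0,0,6],[1,2.15,0,0,0,6],[1,2.15,-1,0,0,6],[1,2.15,-1,0,0,6],[1,2.15,-1,0,0,6],[1,2.15,-1,0,0,6],[0,0,0,0,0,0]]], "gripper": 0.6, "squeeze": 15}}

```text
t: 1.25
tool_pos: [0.3539, -0.3079, 0.1763]
orientation: [-2.21, -2.227, -0.002]
force: [-0.2, 0.0, 0.4]
opening: 0.074
gripper_force: 0.0
```

Call:
{"name": "arm_command", "arguments": {"deltas": [[[0,0,-1.9,0,0,0],[0,0,-1.9,0,0,0],[0,0,-1.9,0,0,0],[0,0,-1.9,0,0,0],[0,0,-1.9,0,0,0],[0,0,-1.9,0,0,0],[0,0,-1.9,0,0,0],[0,0,-1.0,0,0,0],[0,0,-0.5,0,0,0],[0,0,0,0,0,0],[0,0,0,0,0,0]]]}}

```text
t: 2.17
tool_pos: [0.3538, -0.3124, 0.0314]
orientation: [2.223, 2.219, -0.0]
force: [0.3, -0.8, -0.9]
opening: 0.0745
gripper_force: 0.0
```

```bash
cat > pic.py <<'E'
import sys
from h import *
n,x0,y0,w,h,f,name=sys.argv[1],*map(int,sys.argv[2:7]),sys.argv[7]
im=eyes.read_camera(n); cv2.imwrite('pics/raw_'+name,im)
cv2.imwrite('pics/'+name,cv2.resize(im[y0:y0+h,x0:x0+w],None,fx=f,fy=f,interpolation=cv2.INTER_CUBIC))
s=monitor.read_state(); print(s['t'],s['tool_pos'],s['orientation'])
E
python3 pic.py scene 150 60 130 130 4 a1.png
```

```text
2.2167 [ 0.35404729 -0.31267247  0.03179232] [ 2.22188393e+00  2.21870216e+00 -1.30072418e-04]
```

View pics/a1.png

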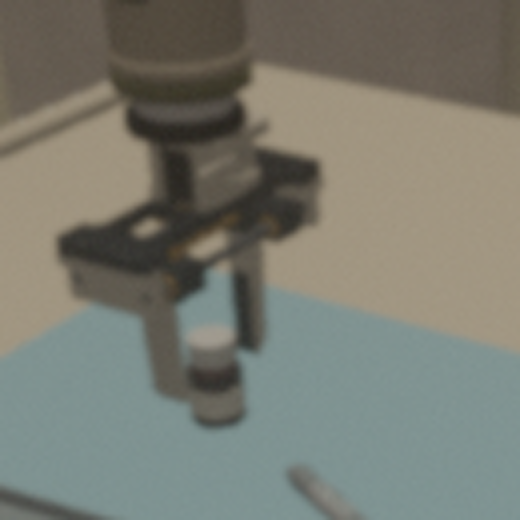

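The fingers straddle the capped bottle; its mid-height is near crop (216,385) and the fingertips are near (170,390) and (250,345). I check the offset in numbers.

Run:
```python
from h import *
f=lambda P:tuple(np.round((np.array(proj('scene',P))-[150,60])*4))
print('tcp',f([.354,-.3127,.0318]),'fingers',f([.354+.037,-.3127,.0318]),f([.354-.037,-.3127,.0318]),f([.354+.055,-.305,.0318]),f([.354-.055,-.305,.0318]))
for c in([.354,-.312],[.3585,-.3043],[.354,-.306]): print(c,'base',f([*c,0]),'top',f([*c,.062]))
# cap top ellipse from initial images
T=cv2.imread('pics/raw_top.png'); g=cv2.cvtColor(T,cv2.COLOR_BGR2GRAY); m=np.zeros_like(g); m[255:295,400:445]=(g[255:295,400:445]>150)
k=max(cv2.findContours(m,0,1)[0],key=cv2.contourArea); (c,r)=cv2.minEnclosingCircle(k); e=cv2.fitEllipse(k); print(c,r,e,onz('top',e[0],.062))
```

```text
tcp (np.float64(211.0), np.float64(369.0)) fingers (np.float64(177.0), np.float64(392.0)) (np.float64(243.0), np.float64(347.0)) (np.float64(169.0), np.float64(407.0)) (np.float64(267.0), np.float64(339.0))
[0.354, -0.312] base (np.float64(216.0), np.float64(410.0)) top (np.float64(207.0), np.float64(329.0))
[0.3585, -0.3043] base (np.float64(221.0), np.float64(416.0)) top (np.float64(212.0), np.float64(335.0))
[0.354, -0.306] base (np.float64(223.0), np.float64(412.0)) top (np.float64(214.0), np.float64(331.0))
(424.5411071777344, 275.27398681640625) 7.74505090713501 ((424.3018798828125, 275.0362854003906), (13.395459175109863, 14.810317039489746), 2.168447494506836) [ 0.35641975 -0.30840034  0.062     ]
```

Call:
{"name": "arm_command", "arguments": {"deltas": [[[0.3,0.3,-0.4,0,0,0],[0,0,-0.4,0,0,0],[0,0,0,0,0,0],[0,0,0,0,0,0],[0,0,0,0,0,0],[0,0,0,0,0,0],[0,0,0,0,0,0],[0,0,0,0,0,0],[0,0,0,0,0,0]]], "gripper": -1, "squeeze": 15}}

```text
t: 2.97
tool_pos: [0.3566, -0.309, 0.0228]
orientation: [2.223, 2.22, 0.0]
force: [-0.5, 0.7, 0.9]
opening: 0.0376
gripper_force: 15.0
```

Call:
{"name": "arm_command", "arguments": {"deltas": [[[0,0,1.5,0,0,0],[0,0,2,0,0,0],[0,0,2.5,0,0,0],[1,1,2,0,0,0],[2,2,0,0,0,0],[2.5,2.5,0,0,0,0],[2.5,2.5,0,0,0,0],[2.5,2.5,0,0,0,0],[2.5,2.5,0,0,0,0],[2.5,2.5,0,0,0,0],[2.5,2.5,0,0,0,0],[2.5,2.5,0,0,0,0]]]}}

```text
t: 3.97
tool_pos: [0.5624, -0.1023, 0.1024]
orientation: [-2.222, -2.22, 0.0]
force: [0.1, -0.2, -0.8]
opening: 0.0378
gripper_force: 15.0
```

Call:
{"name": "arm_command", "arguments": {"deltas": [[[2.5,2.5,0,0,0,0],[2.5,2.5,0,0,0,0],[2,1.5,0,0,0,0],[1.3,0.5,0,0,0,0],[0,0,0,0,0,0],[0,0,0,0,0,0],[0,0,0,0,0,0]]]}}

```text
t: 4.55
tool_pos: [0.6435, -0.0344, 0.1021]
orientation: [-2.222, -2.219, 0.002]
force: [-0.7, -0.7, -0.7]
opening: 0.0378
gripper_force: 15.0
```

Call:
{"name": "arm_command", "arguments": {"deltas": [[[0,0,-1.5,0,0,0],[0,0,-1.5,0,0,0],[0,0,-1.5,0,0,0],[0,0,-1.2,0,0,0],[0,0,-0.8,0,0,0],[0,0,-0.5,0,0,0],[0,0,-0.2,0,0,0],[0,0,0,0,0,0],[0,0,0,0,0,0]]]}}

```text
t: 5.3
tool_pos: [0.645, -0.034, 0.0314]
orientation: [2.222, 2.22, 0.001]
force: [0.0, 1.0, -0.5]
opening: 0.0381
gripper_force: 15.0
```

```bash
python3 pic.py scene 170 170 150 130 4 a2.png
```

```text
5.35 [ 0.64514537 -0.03399838  0.03160676] [2.22186680e+00 2.21941812e+00 1.32273361e-03]
```

View pics/a2.png

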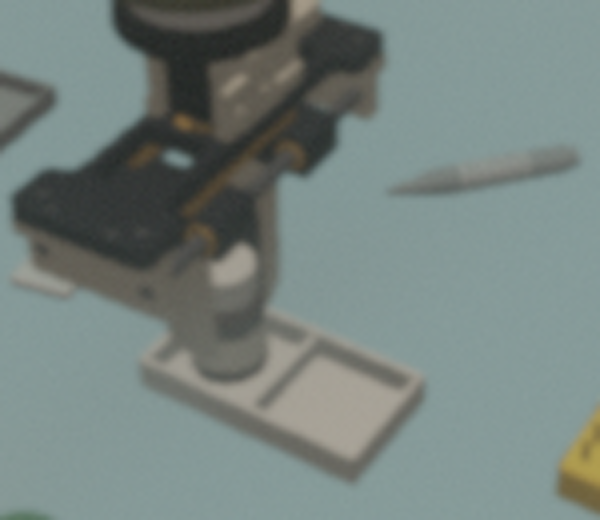

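The bottle is over the left pocket (crop 232,360), clear of the walls. I lower it to the floor.

Call:
{"name": "arm_command", "arguments": {"deltas": [[[0,0,-0.2,0,0,0],[0,0,-0.2,0,0,0],[0,0,-0.1,0,0,0],[0,0,0,0,0,0],[0,0,0,0,0,0],[0,0,0,0,0,0]]]}}

```text
t: 5.85
tool_pos: [0.6451, -0.0339, 0.0267]
orientation: [2.222, 2.22, 0.001]
force: [-1.3, 0.4, 6.3]
opening: 0.0377
gripper_force: 15.0
```

Call:
{"name": "arm_command", "arguments": {"deltas": [[[0,0,0,0,0,0],[0,0,0,0,0,0],[0,0,0,0,0,0],[0,0,0,0,0,0],[0,0,0.5,0,0,0],[0,0,1.5,0,0,0],[0,0,2.5,0,0,0],[0,0,3,0,0,0],[0,0,3,0,0,0],[-1,1,1,0,0,0],[-2,2,0,0,0,0]]], "gripper": 0.5}}

```text
t: 6.77
tool_pos: [0.6186, -0.0058, 0.1475]
orientation: [2.219, 2.212, 0.01]
force: [1.2, -0.3, 0.1]
opening: 0.0699
gripper_force: 0.0
```

```bash
python3 pic.py scene 170 170 150 130 4 a3.png
python3 - <<'E'
from h import *
im=cv2.imread('pics/raw_scene.png')
E
```

```text
6.8167 [ 0.61333422 -0.00077518  0.14431592] [2.22153833 2.21976369 0.00492761]
```

View pics/a3.png

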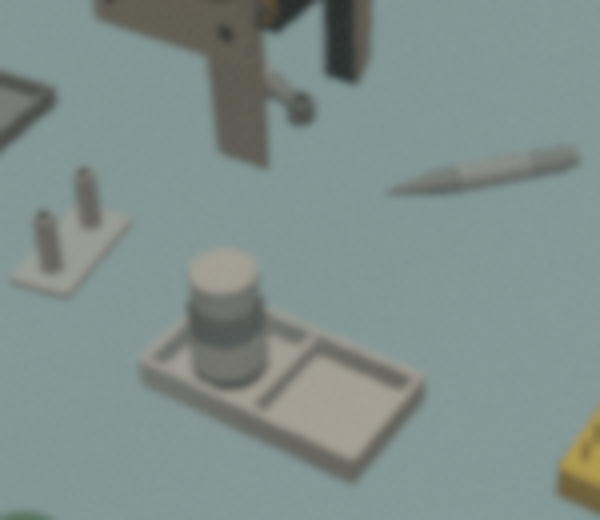

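The capped bottle stands upright in its pocket. Next is the domed bottle.

Call:
{"name": "arm_command", "arguments": {"deltas": [[[-2,2.2,0,0,0,0],[-2.5,2.7,0,0,0,0],[-2.5,2.7,0,0,0,0],[-2.5,2.7,0,0,0,0],[-2.5,2.7,0,0,0,0],[-2.5,2.7,0,0,0,0],[-2.5,2.7,0,0,0,0],[-2.5,2.7,0,0,0,0],[-2.5,2.7,0,0,0,0],[-2.5,2.9,0,0,0,0],[-2,2.8,0,0,0,0],[-1.7,1.8,0,0,0,0]]]}}

```text
t: 7.82
tool_pos: [0.3309, 0.3113, 0.1421]
orientation: [-2.221, -2.221, -0.003]
force: [0.7, 0.2, -0.2]
opening: 0.07
gripper_force: 0.0
```

Call:
{"name": "arm_command", "arguments": {"deltas": [[[0,0,-1.5,0,0,0],[0,0,-2,0,0,0],[0,0,-2,0,0,0],[0,0,-2,0,0,0],[0,0,-2,0,0,0],[0,0,-1.3,0,0,0],[0,0,-0.6,0,0,0],[0,0,-0.4,0,0,0],[0,0,0,0,0,0],[0,0,0,0,0,0]]]}}

```text
t: 8.65
tool_pos: [0.3331, 0.3096, 0.0237]
orientation: [2.222, 2.22, 0.002]
force: [-0.2, 0.1, 0.3]
opening: 0.0698
gripper_force: 0.0
```

```bash
python3 pic.py scene 350 110 160 140 4 a4.png;python3 - <<'E'
from h import *
f=lambda P:tuple(np.round((np.array(proj('scene',P))-[350,110])*4))
p=monitor.read_state()['tool_pos']; print(f(p))
for c in([.337,.300],[.340,.304],[.336,.305]): print(c,'base',f([*c,0]),'top',f([*c,.058]))
E
```

```text
8.7 [0.33329047 0.30971277 0.0239015 ] [2.22248624 2.22003328 0.00295795]
(np.float64(353.0), np.float64(444.0))
[0.337, 0.3] base (np.float64(323.0), np.float64(476.0)) top (np.float64(350.0), np.float64(392.0))
[0.34, 0.304] base (np.float64(329.0), np.float64(481.0)) top (np.float64(357.0), np.float64(397.0))
[0.336, 0.305] base (np.float64(332.0), np.float64(478.0)) top (np.float64(360.0), np.float64(394.0))
```

View pics/a4.png

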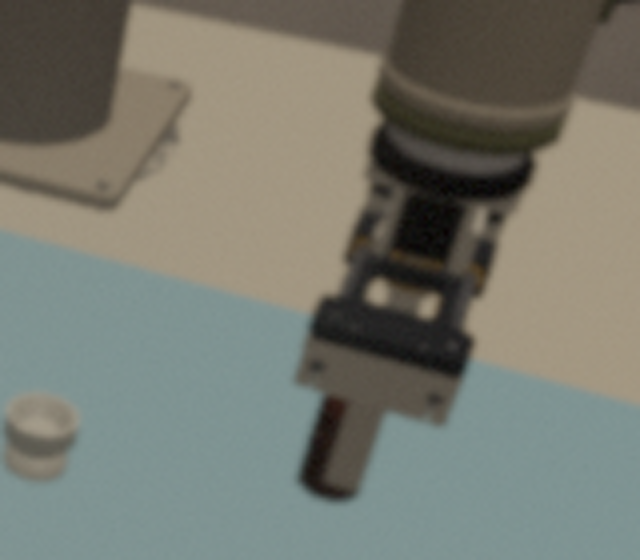

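The bottle's base is near crop (329,485), left of the finger line, so I shift by (+0.5, -0.7) cm and close.

Call:
{"name": "arm_command", "arguments": {"deltas": [[[0.3,-0.4,0,0,0,0],[0.2,-0.3,0,0,0,0],[0,0,0,0,0,0],[0,0,0,0,0,0]]]}}

```text
t: 9.03
tool_pos: [0.3379, 0.302, 0.023]
orientation: [2.223, 2.219, 0.001]
force: [0.2, 0.1, 0.3]
opening: 0.07
gripper_force: 0.0
```

Call:
{"name": "arm_command", "arguments": {"deltas": [[[0,0,0,0,0,0],[0,0,0,0,0,0],[0,0,0,0,0,0],[0,0,0,0,0,0],[0,0,0,0,0,0],[0,0,0,0,0,0],[0,0,0,0,0,0]]], "gripper": -1, "squeeze": 15}}

```text
t: 9.62
tool_pos: [0.3375, 0.3021, 0.0226]
orientation: [2.223, 2.22, -0.0]
force: [0.4, 0.4, 0.2]
opening: 0.0335
gripper_force: 15.0
```

Call:
{"name": "arm_command", "arguments": {"deltas": [[[0,0,1.5,0,0,0],[0,0,2,0,0,0],[0,0,2.5,0,0,0],[1,-1,2,0,0,0],[2,-2,0,0,0,0],[2.5,-2.5,0,0,0,0],[2.5,-2.5,0,0,0,0],[2.5,-2.5,0,0,0,0],[2.5,-2.5,0,0,0,0],[2.5,-2.5,0,0,0,0],[2.5,-2.5,0,0,0,0],[2.5,-2.5,0,0,0,0]]]}}

```text
t: 10.62
tool_pos: [0.5433, 0.0956, 0.1024]
orientation: [-2.223, -2.22, 0.0]
force: [-0.3, 0.8, -0.7]
opening: 0.0333
gripper_force: 15.0
```

Call:
{"name": "arm_command", "arguments": {"deltas": [[[2.5,-2.5,0,0,0,0],[2.5,-2.0,0,0,0,0],[2.5,-1.5,0,0,0,0],[2,-0.8,0,0,0,0],[0.8,-0.2,0,0,0,0],[0,0,0,0,0,0],[0,0,0,0,0,0]]]}}

```text
t: 11.2
tool_pos: [0.6447, 0.0276, 0.102]
orientation: [-2.222, -2.219, 0.001]
force: [-0.5, 0.5, -0.8]
opening: 0.0333
gripper_force: 15.0
```

Call:
{"name": "arm_command", "arguments": {"deltas": [[[0,0,-1.5,0,0,0],[0,0,-1.5,0,0,0],[0,0,-1.5,0,0,0],[0,0,-1.0,0,0,0],[0,0,-0.5,0,0,0],[0,0,0,0,0,0],[0,0,0,0,0,0],[0,0,0,0,0,0]]]}}

```text
t: 11.87
tool_pos: [0.6461, 0.0273, 0.0439]
orientation: [2.222, 2.22, 0.002]
force: [-0.2, 0.1, -0.2]
opening: 0.0337
gripper_force: 15.0
```

```bash
python3 pic.py scene 170 170 150 130 4 a5.png
```

```text
11.9167 [0.64630635 0.02721056 0.04400709] [2.22147852e+00 2.21938323e+00 2.09198273e-03]
```

View pics/a5.png

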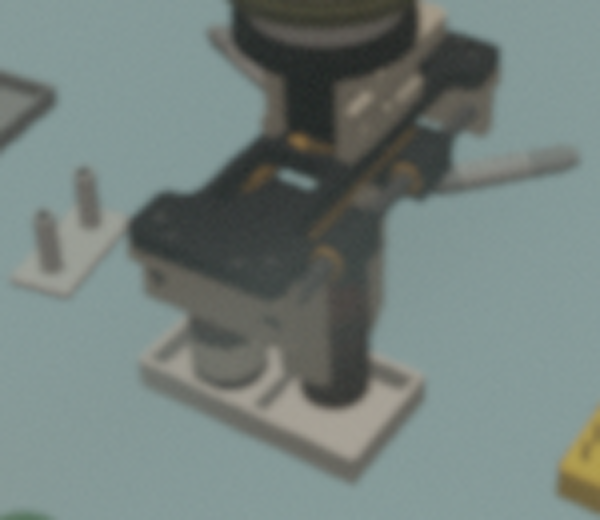

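The bottle hangs over the free pocket (crop 335,395), clear of its neighbour. I lower it 1.75 cm.

Call:
{"name": "arm_command", "arguments": {"deltas": [[[0,0,-0.6,0,0,0],[0,0,-0.5,0,0,0],[0,0,-0.3,0,0,0],[0,0,-0.2,0,0,0],[0,0,-0.15,0,0,0],[0,0,0,0,0,0],[0,0,0,0,0,0],[0,0,0,0,0,0]]]}}

```text
t: 12.58
tool_pos: [0.6455, 0.0271, 0.0264]
orientation: [-2.223, -2.22, 0.0]
force: [-6.2, 0.6, 10.7]
opening: 0.0339
gripper_force: 15.0
```

Call:
{"name": "arm_command", "arguments": {"deltas": [[[0,0,0,0,0,0],[0,0,0,0,0,0],[0,0,0,0,0,0],[0,0,0,0,0,0],[0,0,0.5,0,0,0],[0,0,1.5,0,0,0],[0,0,2.5,0,0,0],[0,0,3,0,0,0],[-1,0.5,2,0,0,0],[-2.5,1.3,0,0,0,0],[-2.5,1.3,0,0,0,0],[-2.5,1.3,0,0,0,0]]], "gripper": 0.5}}

```text
t: 13.58
tool_pos: [0.5605, 0.0714, 0.1224]
orientation: [2.222, 2.218, 0.003]
force: [0.3, 0.0, 0.4]
opening: 0.0699
gripper_force: 0.0
```

Call:
{"name": "arm_command", "arguments": {"deltas": [[[-2.5,1.3,0,0,0,0],[-2.5,1.3,0,0,0,0],[-2.5,1.3,0,0,0,0],[-2.5,1.3,0,0,0,0],[-2.5,1.3,0,0,0,0],[-2.3,1.3,0,0,0,0],[-1,0.6,0,0,0,0],[0,0,0,0,0,0],[0,0,0,0,0,0],[0,0,0,0,0,0]]]}}

```text
t: 14.42
tool_pos: [0.4038, 0.1549, 0.121]
orientation: [2.222, 2.219, 0.002]
force: [-0.3, 0.2, 0.1]
opening: 0.07
gripper_force: 0.0
```

Call:
{"name": "arm_command", "arguments": {"deltas": [[[0,0,-1.5,0,0,0],[0,0,-2,0,0,0],[0,0,-2,0,0,0],[0,0,-2,0,0,0],[0,0,-1.5,0,0,0],[0,0,-1,0,0,0],[0,0,-0.7,0,0,0],[0,0,-0.4,0,0,0],[0,0,0,0,0,0],[0,0,0,0,0,0]]]}}

```text
t: 15.25
tool_pos: [0.4031, 0.1551, 0.0097]
orientation: [2.223, 2.22, 0.001]
force: [0.6, -0.0, -0.8]
opening: 0.0698
gripper_force: 0.0
```

Call:
{"name": "arm_command", "arguments": {"deltas": [[[0,0,0,0,0,0],[0,0,0,0,0,0],[0,0,0,0,0,0],[0,0,0,0,0,0],[0,0,0,0,0,0],[0,0,0,0,0,0],[0,0,0,0,0,0]]], "gripper": -1, "squeeze": 15}}

```text
t: 15.83
tool_pos: [0.4027, 0.1552, 0.0094]
orientation: [2.222, 2.22, 0.001]
force: [-0.1, -0.2, 3.3]
opening: 0.0398
gripper_force: 15.0
```

Call:
{"name": "arm_command", "arguments": {"deltas": [[[0,0,1.5,0,0,0],[0,0,2,0,0,0],[0,0,2,0,0,0],[1,1.5,0.5,0,0,0],[2,2.5,0,0,0,0],[2.5,2.5,0,0,0,0],[2.5,2.5,0,0,0,0],[2.5,2.5,0,0,0,0],[2.5,2,0,0,0,0],[2.5,1.5,0,0,0,0],[2.2,1,0,0,0,0],[1.4,0.5,0,0,0,0]]]}}

```text
t: 16.83
tool_pos: [0.5949, 0.3214, 0.0684]
orientation: [-2.222, -2.221, -0.0]
force: [0.4, 0.2, 0.1]
opening: 0.0393
gripper_force: 15.0
```

Call:
{"name": "arm_command", "arguments": {"deltas": [[[0,0,0,0,0,0],[0,0,-1,0,0,0],[0,0,-1.2,0,0,0],[0,0,-1,0,0,0],[0,0,-0.6,0,0,0],[0,0,0,0,0,0],[0,0,0,0,0,0],[0,0,0,0,0,0]]]}}

```text
t: 17.5
tool_pos: [0.5935, 0.3201, 0.0316]
orientation: [2.223, 2.22, 0.001]
force: [-1.1, 0.8, -1.2]
opening: 0.0399
gripper_force: 15.0
```

```bash
python3 pic.py scene 330 220 150 130 4 a6.png
```

```text
17.55 [0.59386593 0.32030345 0.03196466] [2.22233693e+00 2.21994967e+00 1.78887656e-03]
```

View pics/a6.png

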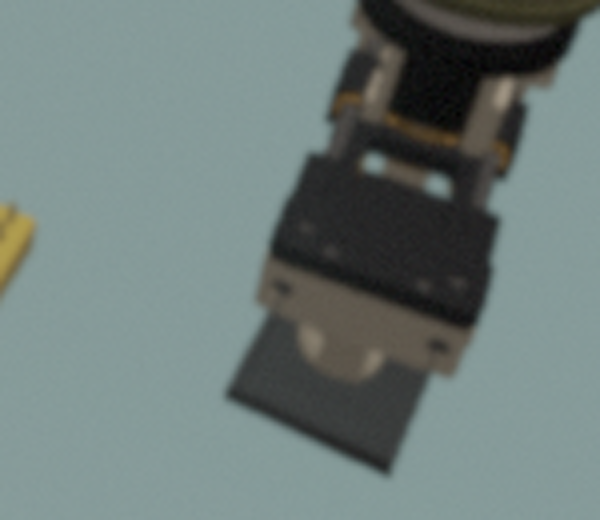

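The cup hangs over the dark tray (crop 340,350). I lower it.

Call:
{"name": "arm_command", "arguments": {"deltas": [[[0,0,-0.6,0,0,0],[0,0,-0.5,0,0,0],[0,0,-0.4,0,0,0],[0,0,-0.2,0,0,0],[0,0,-0.1,0,0,0],[0,0,0,0,0,0],[0,0,0,0,0,0],[0,0,0,0,0,0]]]}}

```text
t: 18.22
tool_pos: [0.5935, 0.3202, 0.0134]
orientation: [-2.223, -2.22, 0.0]
force: [-2.1, -2.2, 4.7]
opening: 0.0395
gripper_force: 15.0
```

Call:
{"name": "arm_command", "arguments": {"deltas": [[[0,0,0,0,0,0],[0,0,0,0,0,0],[0,0,0,0,0,0],[0,0,0,0,0,0],[0,0,0.5,0,0,0],[0,0,1.5,0,0,0],[0,0,2.5,0,0,0],[0,0,3,0,0,0],[-0.5,-1.5,2,0,0,0],[-1.2,-2.5,0,0,0,6],[-1.2,-2.5,0,0,0,6],[-1.2,-2.5,0,0,0,6]]], "gripper": 0.5}}

```text
t: 19.22
tool_pos: [0.5529, 0.2297, 0.1106]
orientation: [1.839, 2.544, 0.004]
force: [0.4, 0.3, 0.9]
opening: 0.0695
gripper_force: 0.0
```

Call:
{"name": "arm_command", "arguments": {"deltas": [[[-1.2,-2.5,0,0,0,6],[-1.2,-2.5,0,0,0,6],[-1.2,-2.5,0,0,0,6],[-1.2,-2.5,0,0,0,6],[-1.2,-2.5,0,0,0,5],[-1.2,-2.5,0,0,0,0],[-1.2,-2.5,0,0,0,0],[-1.2,-2.5,0,0,0,0],[-1.2,-1.8,0,0,0,0],[-0.8,-0.5,0,0,0,0],[0,0,0,0,0,0],[0,0,0,0,0,0]]], "gripper": 0}}

```text
t: 20.22
tool_pos: [0.4371, 0.0073, 0.1092]
orientation: [1.154, 2.92, 0.002]
force: [0.6, 0.5, -0.0]
opening: 0.0465
gripper_force: 0.0
```

Run:
```python
from h import *
t=eyes.read_camera('top'); s=eyes.read_camera('scene'); cv2.imwrite('pics/raw_t7.png',t); cv2.imwrite('pics/raw_s7.png',s)
cv2.imwrite('pics/a7.png',np.vstack([cv2.resize(t[90:250,60:470],(800,312)),cv2.resize(s[160:307,130:507],(800,280))]))
print(monitor.read_state()['tool_pos'])
```

```text
[0.43730397 0.00789036 0.10883007]
```

View pics/a7.png

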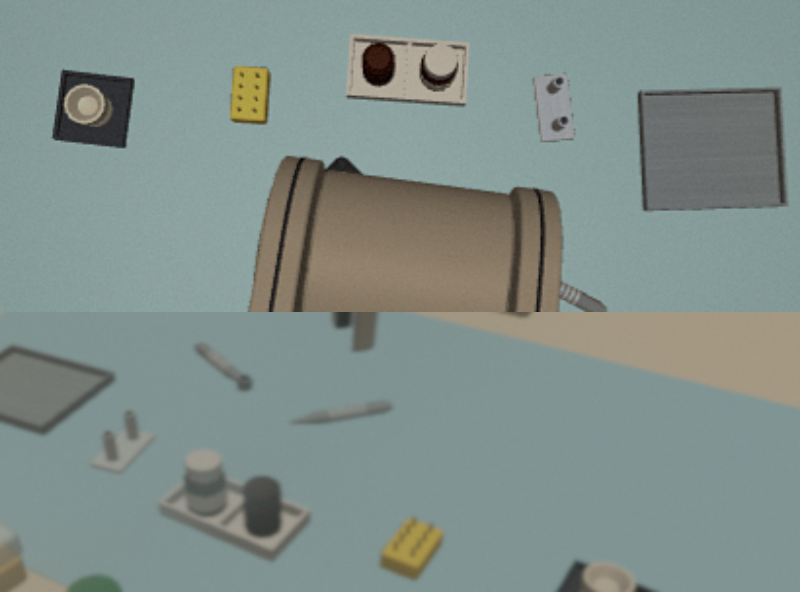

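The bottles stand in both pockets, the cup stands in the dark tray (crop 87,105) and the bystanders look unmoved. I check the cup's offset and the trays in numbers.

Run:
```python
from h import *
t=cv2.imread('pics/raw_t7.png'); g=cv2.cvtColor(t,cv2.COLOR_BGR2GRAY); u0,v0=60,90
m=np.zeros_like(g); m[120:170,85:133]=((t[120:170,85:133,2].astype(int)>85)&(t[120:170,85:133,2].astype(int)>t[120:170,85:133,0]-5)); m=cv2.morphologyEx(m,cv2.MORPH_OPEN,np.ones((3,3)))
k=max(cv2.findContours(m,0,1)[0],key=cv2.contourArea); b=cv2.boundingRect(k); print('cup',b,cv2.minEnclosingCircle(k))
c=cv2.minEnclosingCircle(k)[0]; print('cup rim',onz('top',c,.038),'cup mid',onz('top',c,.021))
sc=lambda p:(u0+p[0]*410/800,v0+p[1]*160/312)
H=[sc(p) for p in [(61,71),(134,78),(126,148),(53,139)]]
P=[onz('top',p,.010) for p in H]; print('holder corners z.01',np.round(P,3),'mean at z.01',np.mean(P,0).round(4),'z.005',np.mean([onz('top',p,.005) for p in H],0).round(4))
T=[sc(p) for p in [(639,91),(781,88),(787,206),(645,211)]]
P=np.array([onz('top',p,.0075) for p in T]); print('tray',P.round(3),P.mean(0).round(4))
for e in (P[0]-P[1],P[3]-P[2]): print(np.degrees(np.arctan2(e[1],e[0])),np.linalg.norm(e))
```

```text
cup (93, 133, 21, 21) ((102.82499694824219, 143.0), 10.608148574829102)
cup rim [0.59260844 0.31759535 0.038     ] cup mid [0.59558217 0.32348075 0.021     ]
holder corners z.01 [[0.63  0.352 0.01 ]
 [0.626 0.277 0.01 ]
 [0.553 0.282 0.01 ]
 [0.56  0.356 0.01 ]] mean at z.01 [0.5921 0.3169 0.01  ] z.005 [0.593  0.3186 0.005 ]
tray [[ 0.632 -0.25   0.007]
 [ 0.641 -0.403  0.007]
 [ 0.516 -0.41   0.007]
 [ 0.505 -0.258  0.007]] [ 0.5737 -0.3301  0.0075]
93.37934376683805 0.15337509289563286
93.81103934189733 0.1523585647780057
```

Call:
{"name": "arm_command", "arguments": {"deltas": [[[0.5,-0.1,-1.5,0,0,0],[0.5,-0.1,-2,0,0,0],[0,0,-2,0,0,0],[0,0,-2,0,0,0],[0,0,-1.5,0,0,0],[0,0,-0.8,0,0,0],[0,0,-0.4,0,0,0],[0,0,-0.2,0,0,0],[0,0,0,0,0,0],[0,0,0,0,0,0]]]}}

```text
t: 21.15
tool_pos: [0.4474, 0.0052, 0.0051]
orientation: [1.152, 2.921, 0.001]
force: [0.3, 0.4, -0.4]
opening: 0.0465
gripper_force: 0.0
```

```bash
python3 pic.py scene 220 140 140 110 5 a8.png
```

```text
21.2 [0.44744848 0.00513796 0.00515893] [1.15211886e+00 2.92090380e+00 8.22121598e-04]
```

View pics/a8.png

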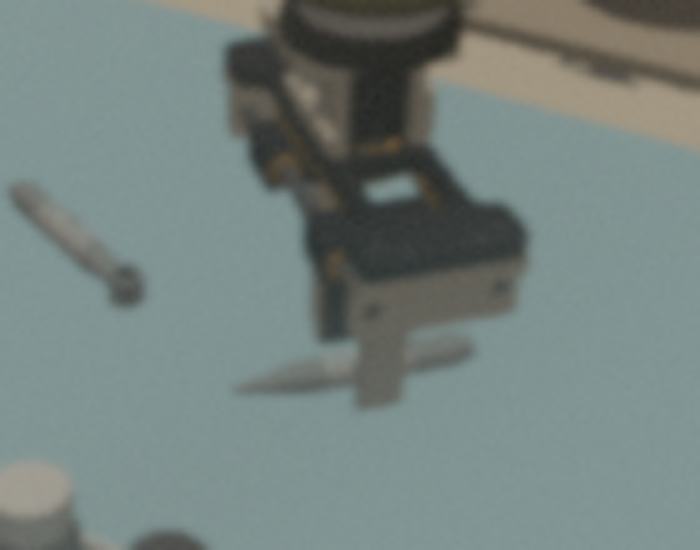

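The finger sits at the handpiece's middle (crop 383,380; the piece spans 235 to 472). I go 0.2 cm lower and close.

Call:
{"name": "arm_command", "arguments": {"deltas": [[[0,0,-0.2,0,0,0],[0,0,0,0,0,0],[0,0,0,0,0,0],[0,0,0,0,0,0],[0,0,0,0,0,0],[0,0,0,0,0,0],[0,0,0,0,0,0]]], "gripper": -1, "squeeze": 20}}

```text
t: 21.78
tool_pos: [0.4465, 0.0051, 0.0022]
orientation: [1.153, 2.922, 0.0]
force: [-0.3, 0.6, 1.4]
opening: 0.0159
gripper_force: 20.0
```

Call:
{"name": "arm_command", "arguments": {"deltas": [[[0,0,1,0,0,0],[0,0,2,0,0,0],[0,0,2.5,0,0,0],[0,0,2.5,0,0,0],[0.5,-1.5,0,0,0,-6],[1,-2.5,0,0,0,-6],[1,-2.5,0,0,0,-6],[1,-2.5,0,0,0,-6],[1,-2.5,0,0,0,-6],[1,-2.5,0,0,0,-6],[1,-2.5,0,0,0,-5],[1,-2.5,0,0,0,-2]]]}}

```text
t: 22.78
tool_pos: [0.5218, -0.1862, 0.0827]
orientation: [2.15, 2.291, 0.0]
force: [0.3, -0.7, -1.2]
opening: 0.0155
gripper_force: 20.0
```

Call:
{"name": "arm_command", "arguments": {"deltas": [[[1,-2.5,0,0,0,0],[1,-2.5,0,0,0,0],[1.5,-2.5,0,0,0,0],[1.5,-2.5,0,0,0,0],[1.5,-2,0,0,0,0],[1.5,-1.5,0,0,0,0],[0.5,-0.7,0,0,0,0],[0,0,0,0,0,0],[0,0,0,0,0,0],[0,0,0,0,0,0]]]}}

```text
t: 23.62
tool_pos: [0.6059, -0.3261, 0.0821]
orientation: [-2.143, -2.296, 0.0]
force: [-1.5, -0.5, -1.5]
opening: 0.0161
gripper_force: 20.0
```

Call:
{"name": "arm_command", "arguments": {"deltas": [[[-0.4,0,-1.5,0,0,0],[-0.4,0,-1.5,0,0,0],[0,0,-1.5,0,0,0],[0,0,-1,0,0,0],[0,0,-0.6,0,0,0],[0,0,-0.4,0,0,0],[0,0,0,0,0,0],[0,0,0,0,0,0],[0,0,0,0,0,0]]]}}

```text
t: 24.37
tool_pos: [0.5992, -0.3273, 0.0181]
orientation: [2.143, 2.295, 0.0]
force: [0.6, -1.3, -1.6]
opening: 0.0161
gripper_force: 20.0
```

```bash
python3 pic.py scene 80 130 150 120 5 a9.png
```

```text
24.4167 [ 0.59920785 -0.32729437  0.01820681] [2.14265585e+00 2.29530939e+00 4.74689050e-04]
```

View pics/a9.png

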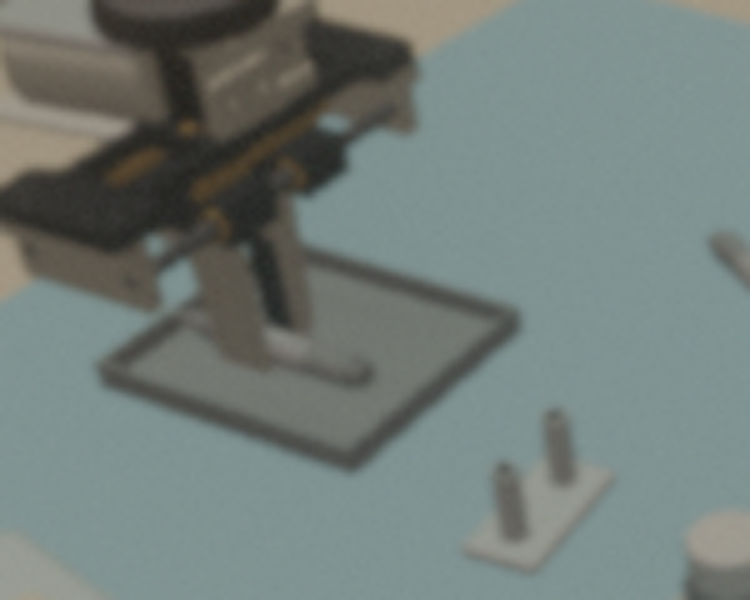

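Run:
```python
from h import *
f=lambda p,z:onz('scene',(80+p[0]/5,130+p[1]/5),z).round(4)
print('butt',f((370,372),.024)); print('nose',f((178,312),.024))
for n,p in dict(R=(350,462),B=(520,318),L=(100,372)).items(): print(n,f(p,.015 if n!='R' else .0))
print('scene-proj of tcp', (np.array(proj('scene',[.5992,-.3273,.0182]))-[80,130])*5)
```

```text
butt [ 0.5949 -0.2676  0.024 ]
nose [ 0.6038 -0.3799  0.024 ]
R [ 0.628  -0.2543  0.    ]
B [ 0.5174 -0.246   0.015 ]
L [ 0.6484 -0.3854  0.015 ]
scene-proj of tcp [269.01799501 349.18292831]
```

The piece spans y -0.268 to -0.380, centred between the tray's walls (about -0.254 and -0.398). I lower it.

Call:
{"name": "arm_command", "arguments": {"deltas": [[[0,0,-0.5,0,0,0],[0,0,-0.4,0,0,0],[0,0,-0.2,0,0,0],[0,0,-0.1,0,0,0],[0,0,-0.1,0,0,0],[0,0,0,0,0,0],[0,0,0,0,0,0],[0,0,0,0,0,0]]]}}

```text
t: 25.08
tool_pos: [0.5986, -0.3269, 0.0052]
orientation: [-2.144, -2.296, 0.0]
force: [-4.8, 2.4, 8.5]
opening: 0.0159
gripper_force: 20.0
```

Call:
{"name": "arm_command", "arguments": {"deltas": [[[0,0,0,0,0,0],[0,0,0,0,0,0],[0,0,0,0,0,0],[0,0,0.5,0,0,0],[0,0,1.5,0,0,0],[0,0,2.5,0,0,0],[0,0,2.5,0,0,0],[-1.4,1.2,2,0,0,-6],[-2,2,0,0,0,-6],[-2,2,0,0,0,-6],[-2,2,0,0,0,-6],[-2,2,0,0,0,-6]]], "gripper": -0.4}}

```text
t: 26.08
tool_pos: [0.504, -0.2344, 0.0957]
orientation: [2.668, 1.655, 0.001]
force: [-0.1, 0.6, 0.7]
opening: 0.028
gripper_force: 0.0
```

Call:
{"name": "arm_command", "arguments": {"deltas": [[[-2,2,0,0,0,0],[-2,2,0,0,0,0],[-2,1.8,0,0,0,0],[-1.5,1.2,0,0,0,0],[-0.5,0.3,0,0,0,0],[0,0,0,0,0,0],[0,0,0,0,0,0],[0,0,0,0,0,0]]], "gripper": 0}}

```text
t: 26.75
tool_pos: [0.4256, -0.1628, 0.0951]
orientation: [2.664, 1.662, 0.001]
force: [0.3, 0.3, 0.2]
opening: 0.0467
gripper_force: 0.0
```

Call:
{"name": "arm_command", "arguments": {"deltas": [[[0,0,-1.5,0,0,0],[0,0,-2,0,0,0],[0,0,-2,0,0,0],[0,0,-1.5,0,0,0],[0,0,-1,0,0,0],[0,0,-0.6,0,0,0],[0,0,-0.4,0,0,0],[0,0,0,0,0,0],[0,0,0,0,0,0]]]}}

```text
t: 27.5
tool_pos: [0.425, -0.1622, 0.0047]
orientation: [2.665, 1.663, 0.001]
force: [-0.2, -0.6, 0.6]
opening: 0.0466
gripper_force: 0.0
```

```bash
python3 pic.py scene 110 120 180 140 4 a10.png
```

```text
27.55 [ 0.42522172 -0.16229055  0.00496131] [2.66417396e+00 1.66274965e+00 1.04901649e-03]
```

View pics/a10.png

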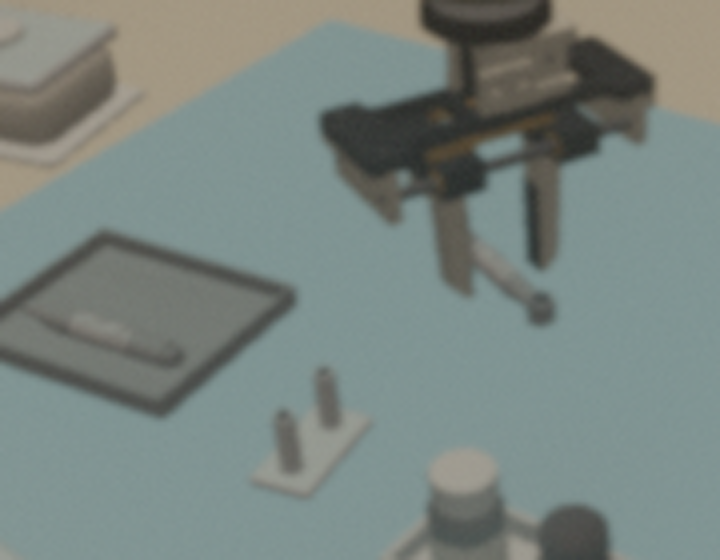

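The straight handpiece lies in the tray (crop 25,310 to 180,355), and the fingers straddle the angled one. I close on it.

Call:
{"name": "arm_command", "arguments": {"deltas": [[[0,0,-0.2,0,0,0],[0,0,0,0,0,0],[0,0,0,0,0,0],[0,0,0,0,0,0],[0,0,0,0,0,0],[0,0,0,0,0,0],[0,0,0,0,0,0]]], "gripper": -1, "squeeze": 20}}

```text
t: 28.13
tool_pos: [0.4246, -0.162, 0.0023]
orientation: [2.665, 1.663, 0.0]
force: [-0.0, -0.1, 2.1]
opening: 0.0159
gripper_force: 20.0
```

Run:
```python
from h import *
t=eyes.read_camera('top'); cv2.imwrite('pics/raw_t11.png',t)
cv2.imwrite('pics/a11.png',cv2.resize(t[120:280,320:480],(640,640))[:600])
```

```text
(no output)
```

View pics/a11.png

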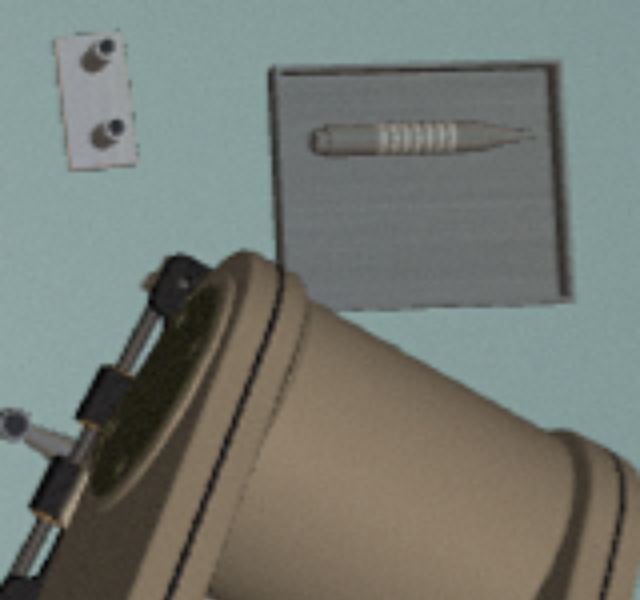

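The straight handpiece spans crop x 310 to 535 inside walls at 280 to 550, with its axis about 25 mm to the +x side of centre. The second one goes to about (0.548, -0.322).

Call:
{"name": "arm_command", "arguments": {"deltas": [[[0,0,1,0,0,0],[0,0,2,0,0,0],[0,0,2.5,0,0,0],[0,0,2.5,0,0,0],[1,-1.3,0,0,0,6],[1.5,-2,0,0,0,6],[2,-2.5,0,0,0,6],[2,-2.5,0,0,0,6],[2,-2.5,0,0,0,6],[2,-2.5,0,0,0,0],[1.3,-1.9,0,0,0,0],[0.5,-0.8,0,0,0,0]]]}}

```text
t: 29.18
tool_pos: [0.5488, -0.3245, 0.0827]
orientation: [2.144, 2.294, -0.0]
force: [0.2, -0.6, 0.1]
opening: 0.0156
gripper_force: 20.0
```

Call:
{"name": "arm_command", "arguments": {"deltas": [[[0,0,0,0,0,0],[0,0,-1.5,0,0,0],[0,0,-1.5,0,0,0],[0,0,-1.5,0,0,0],[0,0,-1,0,0,0],[0,0,-0.6,0,0,0],[0,0,-0.4,0,0,0],[0,0,0,0,0,0],[0,0,0,0,0,0],[0,0,0,0,0,0]]]}}

```text
t: 30.02
tool_pos: [0.5481, -0.3223, 0.0182]
orientation: [2.143, 2.295, 0.0]
force: [0.1, -0.6, -1.1]
opening: 0.0156
gripper_force: 20.0
```

```bash
python3 pic.py scene 80 130 150 120 5 a12.png
```

```text
30.0667 [ 0.54811128 -0.32227396  0.01823224] [2.14269945e+00 2.29534291e+00 3.49880354e-04]
```

View pics/a12.png

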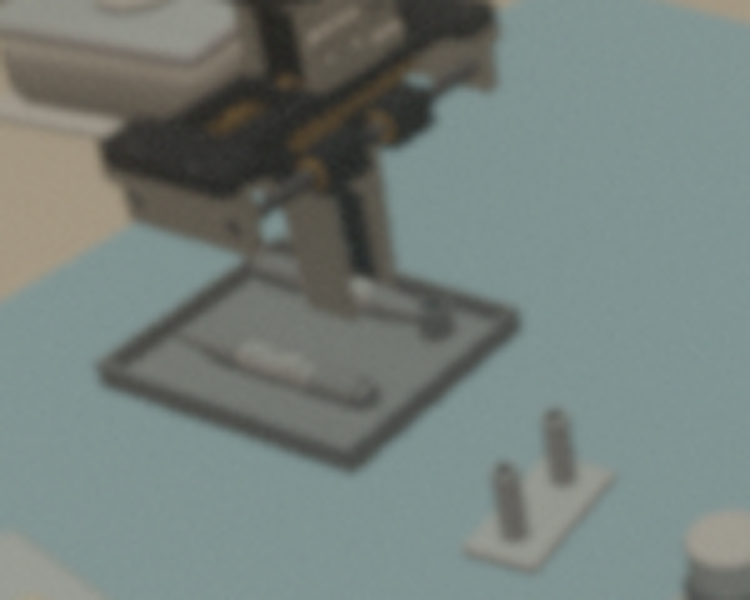

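The angled handpiece hangs parallel to the first and inside the walls, with its head at crop (437,318). I lower and release it.

Call:
{"name": "arm_command", "arguments": {"deltas": [[[0,0,-0.5,0,0,0],[0,0,-0.4,0,0,0],[0,0,-0.2,0,0,0],[0,0,-0.1,0,0,0],[0,0,-0.1,0,0,0],[0,0,0,0,0,0],[0,0,0,0,0,0],[0,0,0,0,0,0]]]}}

```text
t: 30.73
tool_pos: [0.5475, -0.3219, 0.0053]
orientation: [-2.144, -2.296, 0.0]
force: [-4.6, 2.9, 10.5]
opening: 0.0158
gripper_force: 20.0
```

Contact with the floor. I release, lift, and back off toward the start position for a clear final look.

Call:
{"name": "arm_command", "arguments": {"deltas": [[[0,0,0,0,0,0],[0,0,0,0,0,0],[0,0,0,0,0,0],[0,0,0.5,0,0,0],[0,0,1.5,0,0,0],[0,0,2.5,0,0,0],[0,0,3,0,0,0],[0,0,3,0,0,0],[0,0,3,0,0,0],[-2,-1.5,1,0,0,0],[-2.5,-2,0,0,0,0],[-2.5,-2,0,0,0,0]]], "gripper": -0.4}}

```text
t: 31.73
tool_pos: [0.4782, -0.3779, 0.1527]
orientation: [2.138, 2.295, -0.0]
force: [0.1, -1.5, 0.3]
opening: 0.0281
gripper_force: 0.0
```

Call:
{"name": "arm_command", "arguments": {"deltas": [[[-2.5,-2,0,0,0,0],[-2.5,-2,0,0,0,0],[-2.5,-2,0,0,0,0],[-2.5,-2,0,0,0,0],[-2.5,-2,0,0,0,0],[-2.5,-2,0,0,0,0],[-1.5,-2,0,0,0,0],[0,0,0,0,0,0],[0,0,0,0,0,0],[0,0,0,0,0,0]]]}}

```text
t: 32.57
tool_pos: [0.3129, -0.5167, 0.15]
orientation: [2.144, 2.296, 0.0]
force: [0.6, -0.5, -0.3]
opening: 0.0281
gripper_force: 0.0
```

Run:
```python
from h import *
t=eyes.read_camera('top'); s=eyes.read_camera('scene')
cv2.imwrite('pics/a13.png',np.vstack([cv2.resize(t[90:250,60:470],(800,312)),cv2.resize(s[160:307,60:437],(800,280))]))
print(monitor.read_state()['tool_pos'],monitor.read_state()['t'])
```

```text
[ 0.3134688  -0.51613985  0.14958695] 32.6667
```

View pics/a13.png

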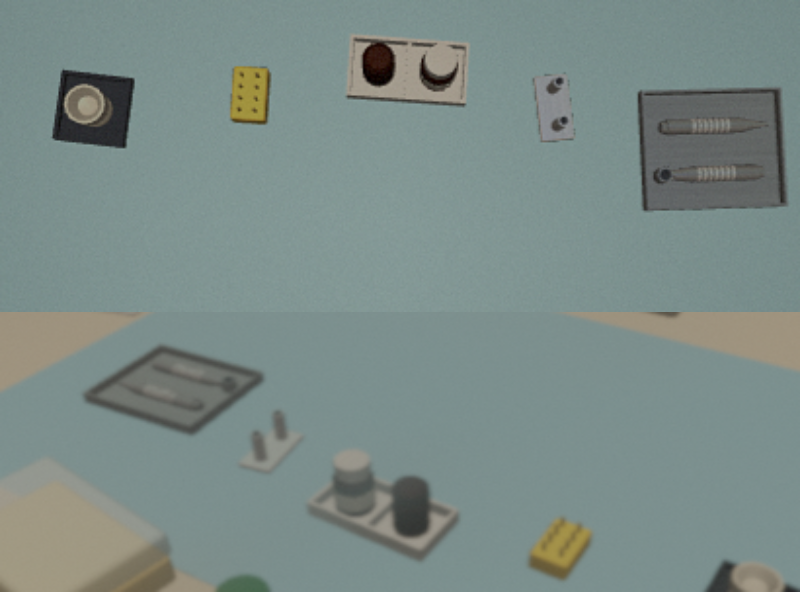

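Everything is in place: both bottles upright in their pockets (top crop 379,65 and 438,68), both handpieces apart on the tray floor, the cup in the dark tray, and the bystanders unmoved.

```bash
python3 -c "
from plant import ticket
print(ticket.close_job())"
```

```text
the job is handed in; nothing more can be done
None
```

I handed the job in at about 33 s: the last pictures show both bottles upright in the caddy, both handpieces apart in the steel tray, the cup upright in the dark tray, and the post stand and bur block where they were; no verdict was returned.

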